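# Stop the craft-desk chest from rocking

## Task

The little wooden drawer chest on the craft desk rocks on its short foot. Press down on the corner above that foot to feel it rock and let it come back up, then push the wooden wedge thin end first along the desk and under the short foot until it is snug and the chest stands level and no longer rocks, without shoving the chest out of place. Prove it by pressing firmly down on that corner again and finish while still pressing; lift or pick up nothing, and leave the other things on the desk where they are.

Things in the scene. Friction and masses are not known exactly. Their poses are not given: they have to be found in the camera images.
- chest: Loose low drawer chest of pale wood, 180 mm (its x) by 260 mm (its y), flat top 58 mm above the desk, about 0.85 kg. Origin: centre of its underside at desk level, z up. It stands level on three fixed square wooden feet (28 mm wide, 24 mm high, centres x = +-70, y = +-110 mm); the foot at +x +y is short. Drawer knobs on the +x side. A sideways push of about 4 to 6 N slides it
- loose_corner (a point): The place to press: on the chest's flat top straight above the middle of the short foot (chest x = 70, y = 110, z = 58 mm). A press of 2 to 3 N, up to about 9 N where the fingertip sticks and drags as the top swings some mm aside, tips the chest over the diagonal of the two neighbouring feet by 0.06 to 0.14 rad, until the short foot meets the desk; released, it falls back level
- short_foot (a point): The point on the desk straight below the middle of the short foot (chest x = 70, y = 110, z = 0 mm), axes as the chest. The foot is a square black rubber pad, 28 mm wide, on a screw at the drawer side's +y corner; its sole ends 8 to 15 mm above the desk, differing from run to run and not told. The chest's underside is 24 mm up
- wedge: Loose plain pale wooden wedge 110 mm long (its x), 50 mm wide, 90 g. Origin: centre of the underside, z up. Toe (+x end) 3 mm high, rising evenly to the 30 mm heel face at x = -55 mm. Starts off the chest's +y side, toe roughly to the short foot, up to 0.2 rad askew. Slides at 0.4 to 1 N; snug when 20 to 49 mm of toe is past the foot's near edge: the push rises to several N. It will not slip back
- brick: bystander: loose plain pale wooden block 45 x 90 x 30 mm (no slope), lying beside the wedge on the side away from the robot; origin centre of the underside
- drum: bystander: loose pale wooden cylinder, 36 mm across, 40 mm high, standing on the robot's side of the wedge; origin centre of the underside
- tape: bystander: loose whitish roll of tape lying flat, 80 mm across, 24 mm high, on the robot's side of the wedge's heel; origin centre of the underside
- glue: bystander: loose white glue stick standing, 29 mm across, 90 mm high, beyond the chest's -y side; origin centre of the underside
- pencil_cup: bystander: white cup of pencils, 80 mm across, about 170 mm high with the pencils, far right; origin centre of the underside
- sharpener: bystander: loose grey pencil sharpener, 50 x 36 x 30 mm, beyond the chest; origin centre of the underside
There are look-alikes about, which are no part of the job. Leave any red or yellow look-alike of the wedge alone.

How it is judged:
By the outcome, as a careful person would: the job done as asked, in the order asked, and still so for the second after the job is handed in, while the arm keeps its last pose, push and grip.
It also fails if it takes over 59 s, if anything falls off the work surface, if the arm or the gripper's body presses on something with over 40 N, if the wrist force passes 120 N, or if a joint passes its speed limit or range.

## Robot

A 6-joint arm with a two-finger parallel gripper is mounted at the origin on the work surface. World frame = base frame: x ahead of the robot, y to its left, z up, the work surface at z = 0. Lengths are in m, angles in rad, forces in N, time in s.
With the tool pointing down it reaches from about 0.3 to 0.875 m from the base axis. Payload 6.4 kg.
Tool frame: the origin (TCP) lies on the mounting face of the last link; the fingertips stand 173 mm ahead of it and the grasp point (between the pads) lies 155 mm ahead of it (ctrl.tip_reach is the distance from the TCP to the fingertips, in m); z points along the fingers, y is the line along which they close (so a half turn about z gives the same grasp; the last joint's range is limited). The gripper opens to 85 mm and grips with 20 to 120 N. Pads are 22 mm wide; open, the fingers measure 114 mm over their backs; the gripper's body (76 mm by 85 mm) begins 54 mm behind the grasp point. The pads swing forward as they close: fully open they stand 13 mm farther back than shut.
Start: joints at [1.141, 0.181, 1.607, -0, 1.354, -0.206], TCP at [0.128, 0.561, 0.405] pointing down, gripper open.
Joint ranges: [-2.99, 2.99], [-0.89, 2.07], [0.3, 2.58], [-1.14, 4.28], [0, 2.63], [-3.12, 3.12]. Speed limits (rad/s): [2.57, 2.57, 3.01, 3.14, 3.14, 3.14].

## Interface

Orientations are given as a unit quaternion [w, x, y, z].
In Python, from bench import ctrl gives the robot as it stands.
- The arm moves only by the shell command python3 -m pendant 'ROWS'. ROWS is JSON, a list that holds one entry, the list of rows, each a list of 7 numbers: the opening, from 0 (shut) to 1 (fully open), then the shift along the tool's x, y, z in mm, then the turn, a rotation vector about the tool's x, y, z in rad. A call has 1 to 5 rows; each row is the pose to reach, as a shift and turn from the pose commanded when the call began, along the tool's axes at that moment; what a row does not reach only later rows make up. A row lasts 1/12 s, in which the tool goes at most 41.7 mm and 7.16 degrees, less where a joint would pass 70% of its speed; a pose out of reach is approached as far as the arm can. A call with a gripper value outside its range is refused whole. The fingers move at their own pace and stop on an object; the grip force is fixed at half the most. Time passes only in rows, so rows that repeat a pose let the fingers close. It gives the time, the measured TCP pose, the force, the opening and the grip force at its end, in the units of the state.
- ctrl.get_obs(): the state, without advancing time (a new reading comes with each control period).
- ctrl.camera(name): name is "scene" or "top"; returns the picture (384x512x3 uint8, red, green, blue); there is no depth.
- ctrl.camera_params(name): a dict with "mtx" (3x3 intrinsics, pixels), "world_from_camera" (4x4, takes a point from camera to world coordinates). Camera axes: x right, y down, z forward; pixel columns grow to the right and rows downward; lengths in m; the calibration is good to about 2 mm. A picture is of the moment at which its call begins. camera_params takes no time and is no camera call.
- ctrl.hand_in(): hands the job in; it is judged then, once.
Trained networks look in the newest picture that a camera, given by its name, has taken for a name from the list of things; names that differ only in an ending like _2 or _b are one class to them, and where a whole thing is asked for, a point or a joint stands for the part that bears it (a point fixed in the world has none). Each returns a list of dicts, best first, with "confidence" (0 to 1); they miss things now and then, are a little off and sometimes report something else, mostly with a low value. They report only what shows in the picture. A call takes as long as a camera call. They do not tell look-alikes from the thing itself.
- ctrl.boxes_of(camera, name): "point" ([column, row] as shares, 0 to 1, of the picture: columns of its width, rows of its height, amid what is visible of it).
The state is a dict: "time_s": time; "q": joint angles; "dq": joint speeds; "joint_efforts": joint torques, N m; "eef_pos": TCP position; "eef_rot": TCP orientation; "wrist_force": force on the tool from outside, world axes, zero at the start; "torque": the same for the moment, N m; "opening": opening from 0.0 (shut) to 1.0 (fully open); "grasp_force": force on a finger pad.
Only numpy, scipy, OpenCV 4.12 (cv2) and the standard library are available. Lean on these libraries where they do the work, as an engineer would, in place of code of your own. Each camera call takes 0.05 s, during which the arm holds its last target. There are 200 camera calls.

## Working session

There is one attempt and no reset: what is moved stays moved. The work goes in short steps, Python scripts to look and compute and a shell command to move; the robot and the scene stay as the last step left them, time stands still between calls to the robot, and variables do not carry over. Pictures are saved under pics/ and viewed, at most 10 in all, crops included, and the job is handed in when it is done.

```bash
ls; mkdir -p pics
cat > h.py <<'E'
import numpy as np, cv2
from bench import ctrl
def project(cam,P):
    p=ctrl.camera_params(cam);K=np.array(p["mtx"]);T=np.linalg.inv(np.array(p["world_from_camera"]))
    P=np.atleast_2d(P);c=P@T[:3,:3].T+T[:3,3];u=c@K.T;return u[:,:2]/u[:,2:]
def ray(cam,uv,z):
    p=ctrl.camera_params(cam);K=np.array(p["mtx"]);T=np.array(p["world_from_camera"])
    d=T[:3,:3]@np.linalg.solve(K,[uv[0],uv[1],1]);o=T[:3,3];return o+d*(z-o[2])/d[2]
E
python3 - <<'E'
from h import *
o=ctrl.get_obs();print({k:np.round(v,3) for k,v in o.items()})
for c in("top","scene"):
    im=ctrl.camera(c);cv2.imwrite(f"pics/{c}1.png",cv2.resize(im[:,:,::-1],(800,600),interpolation=cv2.INTER_CUBIC))
    for n,z in(("chest",.058),("loose_corner",.058),("short_foot",.01),("wedge",.015),("brick",.03),("drum",.04),("tape",.024)):
        for b in ctrl.boxes_of(c,n)[:3]:
            uv=np.array(b["point"])*[512,384];print(c,n,round(b["confidence"],2),uv.round(),ray(c,uv,z).round(3))
E
```

```text
pics
{'time_s': np.float64(0.0), 'q': array([ 1.141,  0.182,  1.608,  0.   ,  1.354, -0.206]), 'dq': array([-0.   ,  0.   ,  0.002, -0.   , -0.001,  0.001]), 'joint_efforts': array([ 1.0000e-03, -4.4488e+01, -3.5133e+01, -0.0000e+00,  9.0000e-03,
        0.0000e+00]), 'eef_pos': array([0.128, 0.56 , 0.404]), 'eef_rot': array([-0.   ,  0.112,  0.994, -0.001]), 'wrist_force': array([ 0.89 , -0.321, -0.115]), 'torque': array([ 0.01 , -0.002, -0.055]), 'grasp_force': np.float64(0.0), 'opening': np.float64(1.0)}
top chest 0.84 [293. 247.] [ 0.443 -0.196  0.058]
top loose_corner 0.62 [291. 243.] [ 0.454 -0.191  0.058]
top loose_corner 0.25 [211. 243.] [0.456 0.008 0.058]
top short_foot 0.7 [289. 245.] [ 0.449 -0.192  0.01 ]
top short_foot 0.64 [212. 203.] [0.562 0.01  0.01 ]
top wedge 0.71 [213. 202.] [0.562 0.007 0.015]
top wedge 0.68 [193. 119.] [0.793 0.062 0.015]
top wedge 0.65 [142. 178.] [0.631 0.193 0.015]
top brick 0.88 [220. 171.] [ 0.641 -0.015  0.03 ]
top drum 0.56 [210. 242.] [0.458 0.01  0.04 ]
top tape 0.77 [158. 237.] [0.474 0.145 0.024]
scene chest 0.87 [261. 157.] [ 0.477 -0.167  0.058]
scene loose_corner 0.57 [263. 155.] [ 0.47  -0.169  0.058]
scene loose_corner 0.55 [319. 205.] [0.474 0.016 0.058]
scene short_foot 0.65 [263. 154.] [ 0.441 -0.196  0.01 ]
scene wedge 0.86 [287. 240.] [0.572 0.017 0.015]
scene wedge 0.78 [322. 315.] [0.639 0.183 0.015]
scene wedge 0.63 [225. 325.] [0.796 0.065 0.015]
scene brick 0.72 [248. 253.] [ 0.66  -0.014  0.03 ]
scene drum 0.67 [319. 205.] [0.465 0.012 0.04 ]
scene tape 0.68 [364. 234.] [0.439 0.126 0.024]
```

View pics/top1.png

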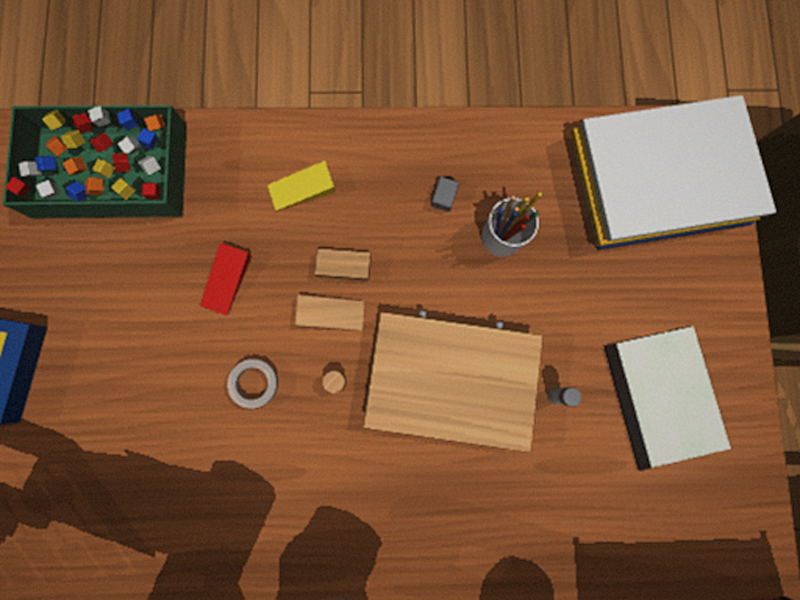

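View pics/scene1.png

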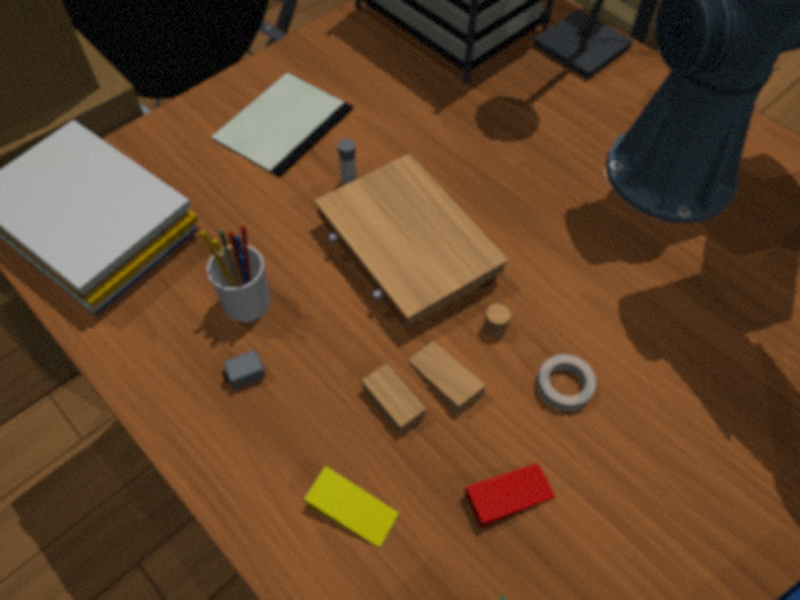

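The top view shows the chest with its short-foot corner (+x+y) at about (380,313). The wedge lies left of it, with corners near (299,293), (364,299), (361,331) and (295,324). The brick is above the wedge, the drum and tape are below, and red and yellow look-alikes lie off to the left.

```bash
cat > m.py <<'E'
from h import *
from scipy.optimize import least_squares
def R(a):return np.array([[np.cos(a),-np.sin(a)],[np.sin(a),np.cos(a)]])
def fit(cam,local,pix,x0):
    local=np.array(local,float);pix=np.array(pix)*.64
    f=lambda v:(project(cam,np.c_[local[:,:2]@R(v[2]).T+v[:2],local[:,2]])-pix).ravel()
    r=least_squares(f,x0);return r.x,np.abs(r.fun).max()
def pts(v,l):
    l=np.atleast_2d(np.array(l,float));return np.c_[l[:,:2]@R(v[2]).T+v[:2],l[:,2]]
E
python3 - <<'E'
from m import *
C=[(.09,.13,.058),(.09,-.13,.058),(-.09,-.13,.058),(-.09,.13,.058)]
c,e=fit("top",C,[(380,313),(541,336),(530,450),(365,428)],[.47,-.17,-.1]);print("chest",c,e)
c2,e=fit("scene",[C[0],C[1],C[2],C[3]],[(410,321),(317,204),(408,156),(504,263)],[.47,-.17,-.1]);print("chest scene",c2,e)
W=[(-.055,-.025,.03),(.055,-.025,.003),(.055,.025,.003),(-.055,.025,.03)]
# wedge x ~ world -y => yaw -pi/2 ; wedge y ~ world +x
w,e=fit("top",W,[(295,324),(361,331),(364,299),(299,293)],[.56,.01,-1.6]);print("wedge",w,e)
w2,e=fit("scene",W,[(484,381),(434,343),(411,358),(460,405)],[.56,.01,-1.6]);print("wedge scene",w2,e)
print("corner",pts(c,(.07,.11,.058)),pts(c2,(.07,.11,.058)))
print("heel",pts(w,(-.055,0,.015)),"toe",pts(w,(.055,0,0)))
print("wedge in chest", (w[:2]-c[:2])@R(c[2]), w[2]-c[2]+np.pi/2)
for n,z in(("drum",.04),("brick",.03),("tape",.024)): 
    pass
for uv,z in(((333,381),.04),((315,275),.03),((370,279),.03),((371,252),.03),((317,248),.03),((252,383),.024)):print(ray("top",np.array(uv)*.64,z).round(3))
E
```

```text
chest [ 0.4509067  -0.18978986 -0.15209741] 0.5184232363181422
chest scene [ 0.45866589 -0.18406638 -0.15506712] 2.0742669522388724
wedge [ 0.56943672  0.01015865 -1.66216058] 1.0898295541874745
wedge scene [ 0.56815235  0.01038017 -1.63641042] 2.096525399608794
corner [[ 0.53676486 -0.09166557  0.058     ]] [[ 0.54481507 -0.0861975   0.058     ]]
heel [[0.57445476 0.06492925 0.015     ]] toe [[ 0.56441867 -0.04461196  0.        ]]
wedge in chest [0.08686712 0.21559887] 0.06073315427445736
[0.454 0.003 0.04 ]
[0.63  0.034 0.03 ]
[ 0.622 -0.058  0.03 ]
[ 0.668 -0.06   0.03 ]
[0.677 0.031 0.03 ]
[0.453 0.137 0.024]
```

Run:
```python
from m import *
ims=[]
C=[(.09,.13,.058),(.09,-.13,.058),(-.09,-.13,.058),(-.09,.13,.058)]
W=[(-.055,-.025,.03),(.055,-.025,.003),(.055,.025,.003),(-.055,.025,.03)]
c=[.4509,-.1898,-.152];w=[.5694,.0102,-1.655]
for cam,(x,y,ww,hh) in (("top",(180,180,180,120)),("scene",(190,90,180,180))):
    im=ctrl.camera(cam)[:,:,::-1];s=800/ww/ (1 if cam=="top" else 800/500)
    k=int(4) if cam=="top" else 3
    cr=cv2.resize(im[y:y+hh,x:x+ww],None,fx=k,fy=k,interpolation=cv2.INTER_CUBIC)
    if cam=="scene": cr=cr[:600]
    for v,L in((c,C),(w,W)):
        p=((project(cam,pts(v,L))-[x,y]+.5)*k).astype(np.int32);cv2.polylines(cr,[p],True,(255,255,0),1)
    print(cr.shape)
    cv2.imwrite(f"pics/crop_{cam}.png",cr)
```

```text
(480, 720, 3)
(540, 540, 3)
```

View pics/crop_top.png

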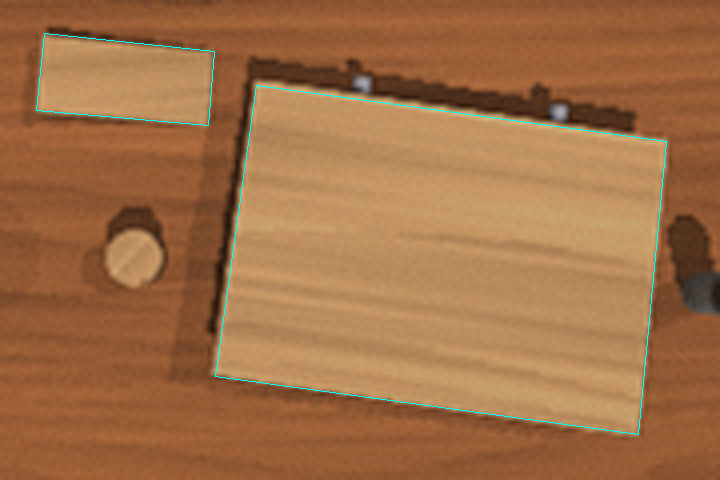

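View pics/crop_scene.png

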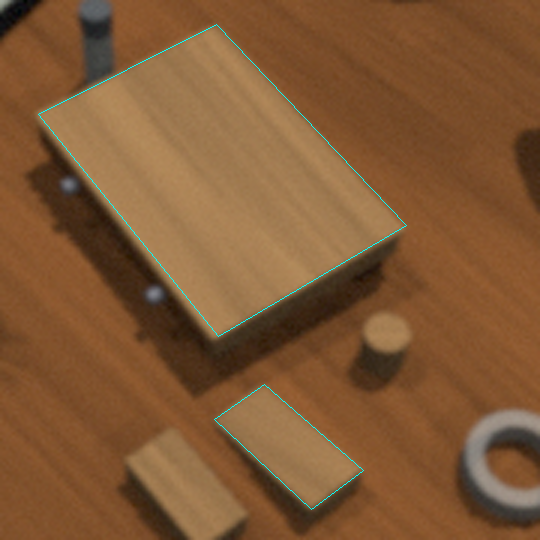

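The chest and wedge outlines match in both views. Next I shut the gripper, travel at height to above the loose corner, and turn so the finger line lies along the chest's x.

```bash
cat > to.py <<'E'
import sys
from m import *
from scipy.spatial.transform import Rotation as Ro
# target fingertip position (chest frame mm x,y ; z world mm) and yaw of tool y in the chest frame
C=[.4509,-.1898,-.152]
def st():
    o=ctrl.get_obs();q=np.array(o["eef_rot"]);r=Ro.from_quat(q[[1,2,3,0]]).as_matrix()
    return o,np.array(o["eef_pos"]),r
def to(x,y,z,yaw=0):
    o,p,r=st();t=pts(C,(x/1e3,y/1e3,0))[0];t[2]=z/1e3+ctrl.tip_reach
    a=yaw+C[2];Y=np.array([np.cos(a),np.sin(a),0]);Z=np.array([0,0,-1]);G=np.c_[np.cross(Y,Z),Y,Z]
    tip=p+r[:,2]*ctrl.tip_reach
    ch=(tip[:2]-C[:2])@R(C[2])
    f=np.array(o["wrist_force"]);fc=f[:2]@R(C[2])
    print("t %.2f tip chest mm %s z %.1f F chest %s %.2f open %.2f"%(o["time_s"],(ch*1e3).round(1),tip[2]*1e3,fc.round(2),f[2],o["opening"]))
    print(" shift mm",(r.T@(t-p)*1e3).round(1),"turn",Ro.from_matrix(r.T@G).as_rotvec().round(3))
if __name__=="__main__": to(*map(float,sys.argv[1:]))
E
P="python3 -m pendant"
$P '[[[0,-27,-27,0,0,0,0],[0,-54,-54,0,0,0,0],[0,-82,-82,0,0,0,0],[0,-109,-109,0,0,0,0],[0,-136,-136,0,0,0,0]]]'
$P '[[[0,-27,-27,0,0,0,0],[0,-54,-54,0,0,0,0],[0,-82,-82,0,0,0,0],[0,-109,-109,0,0,0,0],[0,-136,-136,0,0,0,0]]]' >/dev/null
$P '[[[0,-27,-27,0,0,0,0],[0,-54,-54,0,0,0,0],[0,-82,-82,0,0,0,0],[0,-109,-109,0,0,0,0],[0,-136,-136,0,0,0,0]]]' >/dev/null
$P '[[[0,-27,-27,0,0,0,0],[0,-54,-54,0,0,0,0],[0,-82,-82,0,0,0,0],[0,-109,-109,0,0,0,0],[0,-136,-136,0,0,0,0]]]' >/dev/null
$P '[[[0,0,0,0,0,0,0.1],[0,0,0,0,0,0,0.2],[0,0,0,0,0,0,0.3],[0,0,0,0,0,0,0.4],[0,0,0,0,0,0,0.5]]]' >/dev/null
$P '[[[0,0,0,0,0,0,0.1],[0,0,0,0,0,0,0.2],[0,0,0,0,0,0,0.3],[0,0,0,0,0,0,0.4],[0,0,0,0,0,0,0.5]]]' >/dev/null
$P '[[[0,0,0,0,0,0,0.1],[0,0,0,0,0,0,0.2],[0,0,0,0,0,0,0.3],[0,0,0,0,0,0,0.4],[0,0,0,0,0,0,0.5]]]'
python3 to.py 70 110 68
```

```text
time_s: 1.32
eef_pos: [0.2304, 0.3964, 0.4047]
eef_rot: [0.0, 0.111, 0.994, 0.0]
wrist_force: [1.6, 0.0, 0.8]
opening: 0.297
grasp_force: 0.0
time_s: 3.82
eef_pos: [0.5373, -0.0905, 0.4047]
eef_rot: [0.0, 0.761, 0.649, 0.0]
wrist_force: [0.2, 0.8, -0.8]
opening: -0.004
grasp_force: 0.0
t 3.82 tip chest mm [ 70.4 111.2] z 231.3 F chest [0.12 0.79] -0.79 open -0.00
 shift mm [ -1.2  -0.4 163.3] turn [ 0.     0.    -0.006]
```

```bash
P="python3 -m pendant"
$P '[[[0,0,0,35,0,0,0],[0,-1,0,70,0,0,0],[0,-1,0,105,0,0,0],[0,-1,0,140,0,0,0],[0,-1,0,163,0,0,-0.006]]]' >/dev/null
$P '[[[0,0,0,2,0,0,0],[0,0,0,4,0,0,0],[0,0,0,4,0,0,0]]]' | grep -E "force|pos"
python3 to.py 70 110 58
$P '[[[0,0,0,1,0,0,0],[0,0,0,2,0,0,0],[0,0,0,2,0,0,0]]]' | grep -E "wrist|pos"
$P '[[[0,0,0,1,0,0,0],[0,0,0,2,0,0,0],[0,0,0,2,0,0,0]]]' | grep -E "wrist|pos"
python3 to.py 70 110 58
```

```text
eef_pos: [0.5378, -0.0917, 0.2388]
wrist_force: [0.4, 0.2, 0.2]
grasp_force: 0.0
t 4.48 tip chest mm [ 71.3 110.1] z 65.4 F chest [0.34 0.3 ] 0.17 open -0.00
 shift mm [-0.1 -1.1  7.4] turn [0.001 0.    0.005]
eef_pos: [0.5377, -0.0917, 0.2371]
wrist_force: [0.5, -0.3, 0.3]
eef_pos: [0.5371, -0.0915, 0.2338]
wrist_force: [-0.5, -0.3, -0.4]
t 4.98 tip chest mm [ 70.4 110.2] z 60.4 F chest [-0.46 -0.35] -0.42 open 0.00
 shift mm [-0.2 -0.3  2.4] turn [0.    0.    0.005]
```

```bash
P="python3 -m pendant"
for i in 1; do
$P '[[[0,0,0,1,0,0,0],[0,0,0,2,0,0,0],[0,0,0,2,0,0,0]]]' | grep -E "wrist|pos"
$P '[[[0,0.3,0.4,1,0,0,0],[0,0.5,0.8,2,0,0,0],[0,0.5,0.8,2,0,0,0]]]' | grep -E "wrist|pos"
$P '[[[0,0.3,0.4,1,0,0,0],[0,0.5,0.8,2,0,0,0],[0,0.5,0.8,2,0,0,0]]]' | grep -E "wrist|pos"
$P '[[[0,0.3,0.4,1,0,0,0],[0,0.5,0.8,2,0,0,0],[0,0.5,0.8,2,0,0,0]]]' | grep -E "wrist|pos"
$P '[[[0,0.3,0.4,1,0,0,0],[0,0.5,0.8,2,0,0,0],[0,0.5,0.8,2,0,0,0]]]' | grep -E "wrist|pos"
done
python3 to.py 70 110 58
```

```text
eef_pos: [0.5371, -0.0915, 0.2315]
wrist_force: [0.3, 0.7, -0.6]
eef_pos: [0.5381, -0.0911, 0.2297]
wrist_force: [-0.5, 0.1, 2.5]
eef_pos: [0.5391, -0.0907, 0.2277]
wrist_force: [0.1, 0.1, 3.1]
eef_pos: [0.54, -0.0903, 0.2257]
wrist_force: [0.3, 0.6, 3.3]
eef_pos: [0.5409, -0.0899, 0.2237]
wrist_force: [1.0, 1.4, 3.8]
t 6.23 tip chest mm [ 73.9 112.4] z 50.3 F chest [0.79 1.58] 3.84 open -0.00
 shift mm [-2.4 -3.8 -7.7] turn [ 0.001 -0.     0.005]
```

```bash
P="python3 -m pendant"
$P '[[[0,0.3,0.4,1,0,0,0],[0,0.5,0.8,2,0,0,0],[0,0.5,0.8,2,0,0,0]]]' | grep -E "wrist|pos"
$P '[[[0,0.3,0.4,1,0,0,0],[0,0.3,0.4,1,0,0,0]]]' | grep -E "wrist|pos"
$P '[[[0,0.3,0.4,1,0,0,0],[0,0.3,0.4,1,0,0,0]]]' | grep -E "wrist|pos"
python3 to.py 70 110 58
```

```text
eef_pos: [0.5417, -0.0896, 0.2221]
wrist_force: [-1.1, 2.1, 6.9]
eef_pos: [0.5421, -0.0895, 0.2218]
wrist_force: [-4.2, 1.8, 14.0]
eef_pos: [0.5424, -0.0894, 0.2216]
wrist_force: [-8.6, 2.4, 22.0]
t 6.82 tip chest mm [ 75.  112.9] z 48.2 F chest [-8.86  1.12] 21.98 open -0.00
 shift mm [-3.1 -5.3 -9.8] turn [-0.001  0.001  0.006]
```

The force rises steeply at about 9 mm of drop, so the short foot has met the desk. I release back along the same path.

```bash
P="python3 -m pendant"
$P '[[[0,-0.6,-0.8,-2,0,0,0],[0,-1.1,-1.6,-4,0,0,0],[0,-1.6,-2.4,-6,0,0,0],[0,-2.1,-3.2,-8,0,0,0],[0,-2.6,-4,-10,0,0,0]]]' | grep -E "wrist|pos"
$P '[[[0,-0.5,-0.8,-2,0,0,0],[0,-0.5,-0.8,-6,0,0,0],[0,-0.5,-0.8,-12,0,0,0],[0,-0.5,-0.8,-30,0,0,0],[0,-0.5,-0.8,-60,0,0,0]]]' | grep -E "wrist|pos"
python3 to.py 70 280 120
python3 - <<'E'
from m import *
C=[(.09,.13,.058),(.09,-.13,.058),(-.09,-.13,.058),(-.09,.13,.058)]
c=[.4509,-.1898,-.152]
im=ctrl.camera("top")[:,:,::-1];x,y,w,h,k=180,180,180,120,4
cr=cv2.resize(im[y:y+h,x:x+w],None,fx=k,fy=k,interpolation=cv2.INTER_CUBIC)
cv2.polylines(cr,[((project("top",pts(c,C))-[x,y]+.5)*k).astype(np.int32)],True,(255,255,0),1)
cv2.imwrite("pics/after.png",cr)
E
```

```text
eef_pos: [0.538, -0.0911, 0.2298]
wrist_force: [1.0, 1.9, 3.6]
eef_pos: [0.5355, -0.0911, 0.2872]
wrist_force: [0.6, 0.4, 0.4]
t 7.65 tip chest mm [ 67.3 110.7] z 113.8 F chest [0.52 0.45] 0.41 open -0.00
 shift mm [169.6   2.1  -6. ] turn [-0.007 -0.001  0.005]
```

View pics/after.png

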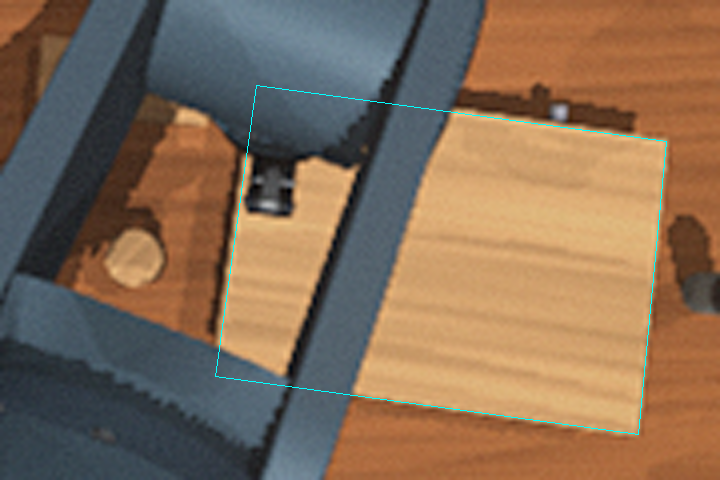

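The chest is back in place and level. I'll first nudge the wedge about 20 mm sideways toward the robot. The shut fingertip, turned narrow way, goes into the gap between the wedge and the brick.

```bash
P="python3 -m pendant"
$P '[[[0,25,14,-6,0,0,0],[0,55,31,-6,0,0,0],[0,85,48,-6,0,0,0],[0,109,64,-6,0,0,0],[0,109,64,-6,0,0,0]]]' >/dev/null
$P '[[[0,0,0,0,0,0,-0.1],[0,0,0,0,0,0,-0.2],[0,0,0,0,0,0,-0.3],[0,0,0,0,0,0,-0.4],[0,0,0,0,0,0,-0.5]]]' >/dev/null
$P '[[[0,0,0,0,0,0,-0.1],[0,0,0,0,0,0,-0.2],[0,0,0,0,0,0,-0.3],[0,0,0,0,0,0,-0.4],[0,0,0,0,0,0,-0.5]]]' >/dev/null
$P '[[[0,0,0,0,0,0,-0.1],[0,0,0,0,0,0,-0.2],[0,0,0,0,0,0,-0.3],[0,0,0,0,0,0,-0.4],[0,0,0,0,0,0,-0.5]]]' >/dev/null
$P '[[[0,0,0,0,0,0,-0.06],[0,0,0,0,0,0,-0.06],[0,0,0,0,0,0,-0.06]]]' >/dev/null
python3 to.py 129 220 7 1.5708
```

```text
t 9.62 tip chest mm [133.5 219.2] z 122.2 F chest [-0.69 -0.24] -0.75 open -0.00
 shift mm [  4.5   0.7 115.2] turn [-0.    -0.001 -0.008]
```

```bash
P="python3 -m pendant"
$P '[[[0,4.5,0.7,25,0,0,-0.008],[0,4.5,0.7,50,0,0,-0.008],[0,4.5,0.7,70,0,0,-0.008],[0,4.5,0.7,80,0,0,-0.008],[0,4.5,0.7,80,0,0,-0.008]]]' |grep wrist
$P '[[[0,0,0,6,0,0,0],[0,0,0,12,0,0,0],[0,0,0,18,0,0,0],[0,0,0,18,0,0,0]]]' |grep wrist
$P '[[[0,0,0,6,0,0,0],[0,0,0,12,0,0,0],[0,0,0,17,0,0,0],[0,0,0,17,0,0,0]]]' |grep wrist
python3 to.py 106 220 7 1.5708
```

```text
wrist_force: [-1.0, 0.3, -0.0]
wrist_force: [-0.7, -0.1, 0.3]
wrist_force: [-0.2, 0.5, 0.6]
t 10.70 tip chest mm [128.3 220.3] z 5.9 F chest [-0.31  0.46] 0.65 open 0.00
 shift mm [22.7 -0.2 -1. ] turn [ 0.    -0.002  0.002]
```

Down cleanly; now I push 22 mm toward chest −x, back off and rise.

```bash
P="python3 -m pendant"
$P '[[[0,4,0,-1,0,0,0],[0,8,0,-1,0,0,0],[0,12,0,-1,0,0,0],[0,16,0,-1,0,0,0]]]' |grep wrist
$P '[[[0,3,0,0,0,0,0],[0,6,0,0,0,0,0],[0,6,0,0,0,0,0]]]' |grep wrist
$P '[[[0,-6,0,0,0,0,0],[0,-8,0,-20,0,0,0],[0,-8,0,-50,0,0,0],[0,-8,0,-85,0,0,0],[0,-8,0,-115,0,0,0]]]' |grep wrist
$P '[[[0,0,30,0,0,0,0.1],[0,0,60,0,0,0,0.2],[0,0,90,0,0,0,0.3],[0,0,110,0,0,0,0.4],[0,0,110,0,0,0,0.5]]]' |grep wrist
python3 - <<'E'
from m import *
im=ctrl.camera("top")[:,:,::-1];x,y,w,h,k=170,160,150,100,5
cv2.imwrite("pics/nudge.png",cv2.resize(im[y:y+h,x:x+w],None,fx=k,fy=k,interpolation=cv2.INTER_CUBIC))
im=ctrl.camera("scene")[:,:,::-1];x,y,w,h,k=200,170,160,120,5
cv2.imwrite("pics/nudge_s.png",cv2.resize(im[y:y+h,x:x+w],None,fx=k,fy=k,interpolation=cv2.INTER_CUBIC))
E
```

```text
wrist_force: [0.4, -0.6, -0.1]
wrist_force: [-0.4, -0.8, -0.2]
wrist_force: [0.9, 0.4, -1.1]
wrist_force: [-0.8, 0.4, -1.2]
```

View pics/nudge_s.png

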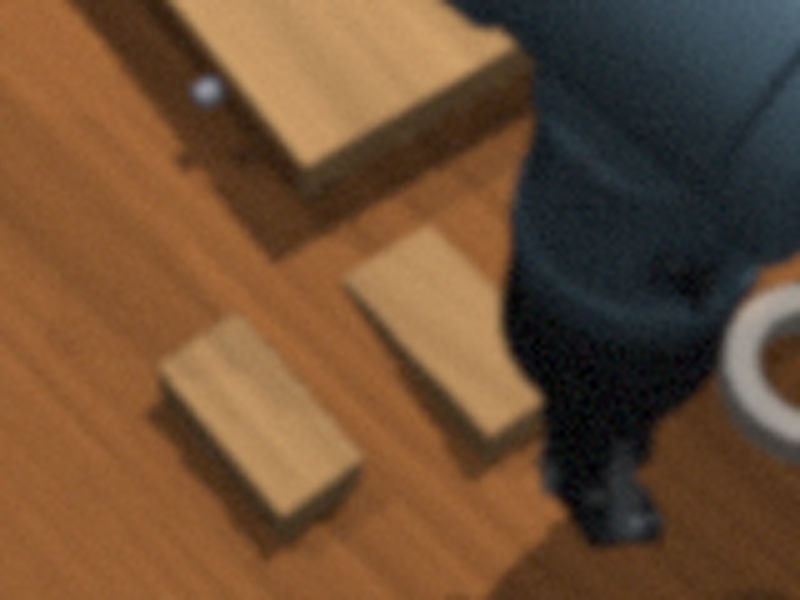

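The wedge has moved and the brick stands clear. In the crop the toe corners are at (345,280) and (432,226), and the heel top corners at (488,441) and about (543,402).

```bash
python3 - <<'E'
from m import *
W=[(.055,.025,.003),(.055,-.025,.003),(-.055,.025,.03),(-.055,-.025,.03)]
pix=(np.array([(345,280),(432,226),(488,441),(543,402)])/5+[200,170]-.4)/.64
for n in(4,3):
    w,e=fit("scene",W[:n],pix[:n],[.56,.01,-1.65])
    c=[.4509,-.1898,-.152];print((w[:2]-c[:2])@R(c[2])*1e3,w[2]-c[2]+np.pi/2,e)
E
python3 to.py 72 295 120
```

```text
[ 77.10402091 218.61921847] -0.09698541827371843 4.851230548084288
[ 72.24893882 219.25128765] -0.028465859929943216 0.40603063069116274
t 12.22 tip chest mm [115.3 331.4] z 123.3 F chest [-0.01 -0.71] 0.22 open -0.00
 shift mm [ 20.7 -52.6   3.3] turn [0.    0.    1.074]
```

```bash
P="python3 -m pendant"
$P '[[[0.3,0,0,0,0,0,0.1],[0.3,0,0,0,0,0,0.2],[0.3,0,0,0,0,0,0.3],[0.3,0,0,0,0,0,0.4],[0.3,0,0,0,0,0,0.5]]]' >/dev/null
$P '[[[0.3,0,0,0,0,0,0.1],[0.3,0,0,0,0,0,0.2],[0.3,0,0,0,0,0,0.3],[0.3,0,0,0,0,0,0.4],[0.3,0,0,0,0,0,0.5]]]' >/dev/null
$P '[[[0.3,0,0,0,0,0,0.074],[0.3,0,0,0,0,0,0.074]]]' |grep open
python3 to.py 71 300 7
```

```text
opening: 0.298
t 13.22 tip chest mm [115.5 329.4] z 123.3 F chest [-0.02 -0.24] 0.06 open 0.30
 shift mm [-29.5 -44.5 116.3] turn [ 0.     0.    -0.002]
```

```bash
P="python3 -m pendant"
$P '[[[0.3,-15,-22,10,0,0,0],[0.3,-29,-44,40,0,0,0],[0.3,-29,-44,75,0,0,0],[0.3,-29,-44,100,0,0,0],[0.3,-29,-44,100,0,0,0]]]' |grep wrist
$P '[[[0.3,0,0,8,0,0,0],[0.3,0,0,16,0,0,0],[0.3,0,0,16,0,0,0]]]' |grep wrist
python3 to.py 71 300 7
$P '[[[0.3,-3,0,0,0,0,0],[0.3,-6,0,0,0,0,0],[0.3,-9,0,0,0,0,0],[0.3,-12,0,0,0,0,0],[0.3,-15,0,0,0,0,0]]]' |grep wrist
$P '[[[0.3,-3,0,0,0,0,0],[0.3,-6,0,0,0,0,0],[0.3,-9,0,0,0,0,0],[0.3,-12,0,0,0,0,0],[0.3,-15,0,0,0,0,0]]]' |grep wrist
$P '[[[0.3,-3,0,0,0,0,0],[0.3,-6,0,0,0,0,0],[0.3,-9,0,0,0,0,0],[0.3,-12,0,0,0,0,0],[0.3,-15,0,0,0,0,0]]]' |grep wrist
python3 to.py 71 220 7
```

```text
wrist_force: [-1.2, -0.8, 0.2]
wrist_force: [-0.7, 0.2, -0.4]
t 13.88 tip chest mm [ 71.7 301.3] z 7.3 F chest [-0.76  0.09] -0.36 open 0.30
 shift mm [-1.3 -0.6  0.3] turn [ 0.001 -0.     0.   ]
wrist_force: [0.4, 0.1, 0.2]
wrist_force: [1.1, 0.5, 1.2]
wrist_force: [-0.4, 1.2, 1.3]
t 15.13 tip chest mm [ 71. 256.] z 7.3 F chest [-0.56  1.16] 1.29 open 0.30
 shift mm [-36.    0.    0.3] turn [-0.    -0.    -0.001]
```

```bash
P="python3 -m pendant"
$P '[[[0.3,-3,0,0,0,0,0],[0.3,-6,0,0,0,0,0],[0.3,-9,0,0,0,0,0],[0.3,-12,0,0,0,0,0],[0.3,-15,0,0,0,0,0]]]' |grep wrist
$P '[[[0.3,-1.5,0,0,0,0,0],[0.3,-3,0,0,0,0,0],[0.3,-4.5,0,0,0,0,0],[0.3,-6,0,0,0,0,0],[0.3,-6,0,0,0,0,0]]]' |grep wrist
$P '[[[0.3,-1,0,0,0,0,0],[0.3,-2,0,0,0,0,0],[0.3,-3,0,0,0,0,0],[0.3,-3,0,0,0,0,0]]]' |grep wrist
python3 to.py 71 220 7
python3 - <<'E'
from m import *
im=ctrl.camera("scene")[:,:,::-1];x,y,w,h,k=190,120,160,120,5
cv2.imwrite("pics/push_s.png",cv2.resize(im[y:y+h,x:x+w],None,fx=k,fy=k,interpolation=cv2.INTER_CUBIC))
E
```

```text
wrist_force: [-0.1, 0.6, -0.1]
wrist_force: [0.2, 0.0, 0.3]
wrist_force: [0.1, 0.2, 1.0]
t 16.30 tip chest mm [ 70.9 232.2] z 7.2 F chest [0.12 0.19] 1.03 open 0.30
 shift mm [-12.2   0.1   0.2] turn [-0.     0.    -0.001]
```

View pics/push_s.png

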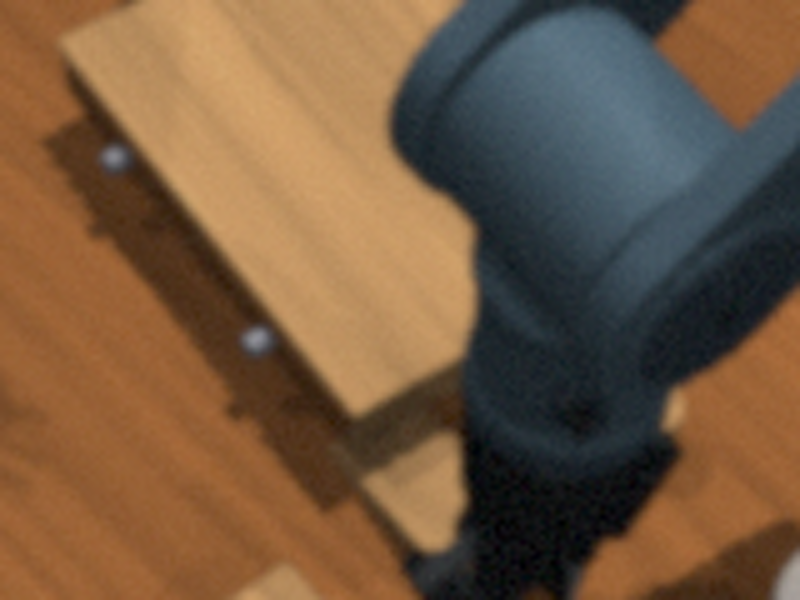

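The wedge is running straight under the chest's corner, with its visible part at about (420,490) in the crop. I continue in fine steps while watching the push force.

```bash
P="python3 -m pendant"
for k in a; do
$P '[[[0.3,-1,0,0,0,0,0],[0.3,-2,0,0,0,0,0],[0.3,-3,0,0,0,0,0],[0.3,-4,0,0,0,0,0],[0.3,-4,0,0,0,0,0]]]' |grep wrist
$P '[[[0.3,-1,0,0,0,0,0],[0.3,-2,0,0,0,0,0],[0.3,-2,0,0,0,0,0]]]' |grep wrist
$P '[[[0.3,-1,0,0,0,0,0],[0.3,-2,0,0,0,0,0],[0.3,-2,0,0,0,0,0]]]' |grep wrist
$P '[[[0.3,-1,0,0,0,0,0],[0.3,-1,0,0,0,0,0]]]' |grep wrist
done; python3 to.py 71 220 7
```

```text
wrist_force: [0.4, -0.4, 0.9]
wrist_force: [0.1, 0.1, -0.1]
wrist_force: [-0.6, -0.4, 0.2]
wrist_force: [0.3, 0.8, 0.6]
t 17.43 tip chest mm [ 71.  223.2] z 7.3 F chest [0.12 0.88] 0.61 open 0.29
 shift mm [-3.2  0.   0.3] turn [-0.     0.    -0.001]
```

```bash
P="python3 -m pendant"
$P '[[[0.3,-1,0,0,0,0,0],[0.3,-1,0,0,0,0,0]]]' |grep wrist
$P '[[[0.3,-1,0,0,0,0,0],[0.3,-1,0,0,0,0,0]]]' |grep wrist
$P '[[[0.3,-1,0,0,0,0,0],[0.3,-1,0,0,0,0,0]]]' |grep wrist
$P '[[[0.3,-1,0,0,0,0,0],[0.3,-1,0,0,0,0,0]]]' |grep wrist
python3 to.py 71 220 7
```

```text
wrist_force: [0.0, 0.5, 0.3]
wrist_force: [1.3, 1.6, 0.9]
wrist_force: [0.4, -0.1, -1.4]
wrist_force: [-0.4, 0.6, -0.1]
t 18.10 tip chest mm [ 71.  219.2] z 7.3 F chest [-0.48  0.51] -0.12 open 0.30
 shift mm [0.8 0.  0.3] turn [ 0.     0.    -0.001]
```

```bash
P="python3 -m pendant"
$P '[[[0.3,-1,0,0,0,0,0],[0.3,-1,0,0,0,0,0]]]' |grep wrist
$P '[[[0.3,-1,0,0,0,0,0],[0.3,-1,0,0,0,0,0]]]' |grep wrist
$P '[[[0.3,-1,0,0,0,0,0],[0.3,-1,0,0,0,0,0]]]' |grep wrist
python3 to.py 71 220 7
```

```text
wrist_force: [0.7, 0.8, -0.0]
wrist_force: [-0.2, 1.7, -0.4]
wrist_force: [0.4, 0.4, -0.9]
t 18.60 tip chest mm [ 71.  216.1] z 7.3 F chest [0.33 0.42] -0.89 open 0.30
 shift mm [3.8 0.  0.3] turn [-0.     0.    -0.001]
```

```bash
P="python3 -m pendant"
$P '[[[0.3,-1,0,0,0,0,0],[0.3,-1,0,0,0,0,0]]]' |grep wrist
$P '[[[0.3,-1,0,0,0,0,0],[0.3,-1,0,0,0,0,0]]]' |grep wrist
$P '[[[0.3,-1,0,0,0,0,0],[0.3,-1,0,0,0,0,0]]]' |grep wrist
python3 to.py 71 220 7
```

```text
wrist_force: [0.8, -0.1, 0.1]
wrist_force: [0.3, 0.3, -0.3]
wrist_force: [-1.0, -0.9, -0.1]
t 19.10 tip chest mm [ 71.  213.2] z 7.3 F chest [-0.89 -1.05] -0.08 open 0.30
 shift mm [6.8 0.  0.3] turn [-0.     0.    -0.001]
```

```bash
P="python3 -m pendant"
$P '[[[0.3,-1,0,0,0,0,0],[0.3,-1,0,0,0,0,0]]]' |grep wrist
$P '[[[0.3,-1,0,0,0,0,0],[0.3,-1,0,0,0,0,0]]]' |grep wrist
python3 to.py 71 220 7
```

```text
wrist_force: [-0.2, -0.3, -1.0]
wrist_force: [-0.1, 1.1, 0.5]
t 19.43 tip chest mm [ 71.  211.3] z 7.3 F chest [-0.3   1.12] 0.49 open 0.30
 shift mm [8.7 0.  0.3] turn [-0.    -0.    -0.001]
```

Run:
```python
from m import *
im=ctrl.camera("top")[:,:,::-1];x,y,w,h,k=170,160,160,110,5
c=[.4509,-.1898,-.152];C=[(.09,.13,.058),(.09,-.13,.058),(-.09,-.13,.058),(-.09,.13,.058)]
cr=cv2.resize(im[y:y+h,x:x+w],None,fx=k,fy=k,interpolation=cv2.INTER_CUBIC)
cv2.polylines(cr,[((project("top",pts(c,C))-[x,y]+.5)*k).astype(np.int32)],True,(255,255,0),1)
cv2.imwrite("pics/push_t.png",cr)
```

```text
(no output)
```

View pics/push_t.png

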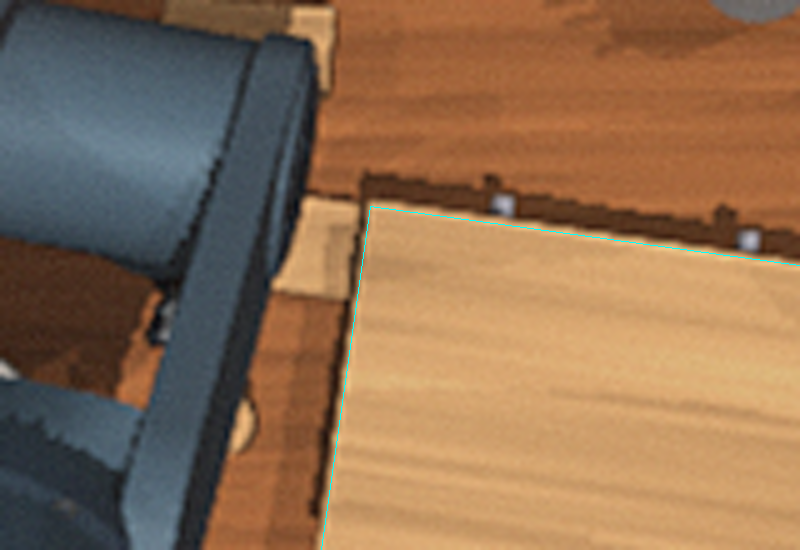

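The chest still matches its outline (corner at (370,207)), so it hasn't moved, and the wedge lies squarely under it. I keep pushing.

```bash
P="python3 -m pendant"
$P '[[[0.3,-1,0,0,0,0,0],[0.3,-1,0,0,0,0,0]]]' |grep wrist
$P '[[[0.3,-1,0,0,0,0,0],[0.3,-1,0,0,0,0,0]]]' |grep wrist
$P '[[[0.3,-1,0,0,0,0,0],[0.3,-1,0,0,0,0,0]]]' |grep wrist
python3 to.py 71 220 7
```

```text
wrist_force: [0.7, 3.4, 0.3]
wrist_force: [0.6, 3.8, -0.2]
wrist_force: [1.3, 3.7, 0.1]
t 19.98 tip chest mm [ 71.1 208.3] z 7.3 F chest [0.77 3.87] 0.12 open 0.30
 shift mm [11.7 -0.   0.3] turn [ 0.    -0.    -0.001]
```

The push rose to about 3.8 N at tip y 210, so it's snug. I check whether the chest shifted over the last 2 mm.

Run:
```python
from m import *
old=cv2.resize(cv2.imread("pics/top1.png"),(512,384),interpolation=cv2.INTER_AREA)
im=ctrl.camera("top")[:,:,::-1];x,y,w,h,k=170,160,160,110,5
cv2.imwrite("pics/t_now.png",im)
a=cv2.resize(cv2.imread("pics/push_t.png"),(w,h),interpolation=cv2.INTER_AREA)
g=lambda i:cv2.cvtColor(np.ascontiguousarray(i),cv2.COLOR_BGR2GRAY).astype(np.float32)
n=g(im)
for nm,X0,Y0,W,H in(("corner/knob vs before snug",262,190,66,34),):
    s=cv2.phaseCorrelate(g(a)[Y0-y:Y0-y+H,X0-x:X0-x+W],n[Y0:Y0+H,X0:X0+W],cv2.createHanningWindow((W,H),cv2.CV_32F));print(nm,s)
for X0,Y0,W,H in((270,190,84,40),(310,200,50,100)):
    s=cv2.phaseCorrelate(g(old)[Y0:Y0+H,X0:X0+W],n[Y0:Y0+H,X0:X0+W],cv2.createHanningWindow((W,H),cv2.CV_32F));print("vs start",s)
p=project("top",pts([.4509,-.1898,-.152],[(.09,0,.058),(.09,.01,.058)]));print("px per 10mm",p[1]-p[0])
```

```text
corner/knob vs before snug ((0.8180980150525841, 0.2520110204965462), 1.0374509508227125)
vs start ((1.0300857806120547, 0.3581046927668474), 1.0257717402776083)
vs start ((0.3849537900672786, 0.27116511825954603), 0.9092703681945801)
px per 10mm [-3.93839862 -0.53663723]
```

The chest slid only about 2 mm, and the wedge is lodged. I back off, rise, shut the gripper and press the corner again.

```bash
P="python3 -m pendant"
$P '[[[0.3,5,0,0,0,0,0],[0.3,15,0,0,0,0,0],[0.3,20,0,-30,0,0,0],[0.3,20,0,-65,0,0,0],[0.3,20,0,-100,0,0,0]]]' |grep wrist
$P '[[[0,-30,0,0,0,0,0],[0,-60,0,0,0,0,0],[0,-90,0,0,0,0,0],[0,-120,0,0,0,0,0],[0,-120,0,0,0,0,0]]]' |grep open
$P '[[[0,0,0,10,0,0,0],[0,0,0,20,0,0,0],[0,0,0,35,0,0,0],[0,0,0,40,0,0,0],[0,0,0,40,0,0,0]]]' |grep -E "wrist|open"
python3 to.py 70 108 58
```

```text
wrist_force: [1.4, 0.1, 0.6]
opening: -0.002
wrist_force: [-0.1, -0.3, 0.1]
opening: -0.002
t 21.28 tip chest mm [ 68.8 110. ] z 64.7 F chest [-0.08 -0.31] 0.07 open -0.00
 shift mm [-1.8  0.4  6.6] turn [-0.005 -0.001  0.001]
```

```bash
P="python3 -m pendant"
$P '[[[0,-1,0.5,2,0,0,0],[0,-2,1,4,0,0,0],[0,-2,1,5,0,0,0],[0,-2,1,5,0,0,0]]]' |grep -E "wrist|pos"
$P '[[[0,0,0,1,0,0,0],[0,0,0,1,0,0,0]]]' |grep -E "wrist|pos"
$P '[[[0,0,0,1,0,0,0],[0,0,0,1,0,0,0]]]' |grep -E "wrist|pos"
$P '[[[0,0,0,1,0,0,0],[0,0,0,1,0,0,0]]]' |grep -E "wrist|pos"
$P '[[[0,0,0,1,0,0,0],[0,0,0,1,0,0,0]]]' |grep -E "wrist|pos"
python3 to.py 70 108 58
```

```text
eef_pos: [0.5382, -0.0956, 0.2359]
wrist_force: [-0.9, 0.4, -0.2]
eef_pos: [0.5381, -0.0957, 0.2349]
wrist_force: [0.3, 0.1, -0.8]
eef_pos: [0.538, -0.0956, 0.2337]
wrist_force: [-0.0, -0.1, 0.3]
eef_pos: [0.538, -0.0956, 0.2326]
wrist_force: [0.0, -0.5, -0.2]
eef_pos: [0.538, -0.0956, 0.2315]
wrist_force: [-0.1, 0.2, 0.1]
t 22.28 tip chest mm [ 71.7 106.3] z 58.1 F chest [-0.12  0.16] 0.07 open 0.00
 shift mm [ 1.7 -1.8  0.1] turn [-0.    -0.    -0.001]
```

```bash
P="python3 -m pendant"
$P '[[[0,0,0,1,0,0,0],[0,0,0,1,0,0,0]]]' |grep -E "wrist|pos"
$P '[[[0,0,0,1,0,0,0],[0,0,0,1,0,0,0]]]' |grep -E "wrist|pos"
python3 to.py 70 108 58
```

```text
eef_pos: [0.5381, -0.0956, 0.2314]
wrist_force: [-2.7, 1.8, 6.5]
eef_pos: [0.5382, -0.0956, 0.2312]
wrist_force: [-5.5, 2.7, 13.5]
t 22.62 tip chest mm [ 72.  106.3] z 57.8 F chest [-5.84  1.81] 13.47 open -0.00
 shift mm [ 1.6 -2.1 -0.2] turn [-0.     0.    -0.001]
```

Solid at level height: 13.5 N with no sinking. I press slightly firmer and hold.

```bash
P="python3 -m pendant"
$P '[[[0,0,-0.3,0.5,0,0,0],[0,0,-0.3,0.5,0,0,0],[0,0,-0.3,0.5,0,0,0],[0,0,-0.3,0.5,0,0,0],[0,0,-0.3,0.5,0,0,0]]]' |grep -E "wrist|pos"
$P '[[[0,0,0,0,0,0,0],[0,0,0,0,0,0,0],[0,0,0,0,0,0,0],[0,0,0,0,0,0,0],[0,0,0,0,0,0,0]]]' |grep -E "wrist|pos"
python3 - <<'E'
from m import *
n=cv2.cvtColor(ctrl.camera("top"),cv2.COLOR_RGB2GRAY).astype(np.float32);o=cv2.cvtColor(cv2.imread("pics/t_now.png"),cv2.COLOR_BGR2GRAY).astype(np.float32)
X,Y,W,H=310,200,50,100
print(cv2.phaseCorrelate(o[Y:Y+H,X:X+W].copy(),n[Y:Y+H,X:X+W].copy(),cv2.createHanningWindow((W,H),cv2.CV_32F)))
E
```

```text
eef_pos: [0.5381, -0.0955, 0.2311]
wrist_force: [-6.2, 3.3, 16.0]
eef_pos: [0.5381, -0.0956, 0.2311]
wrist_force: [-5.6, 2.9, 16.2]
((-0.057981655802699095, -0.10061873567686774), 0.9351455917358399)
```

Steady at 16 N, and the chest isn't moving. Handing in.

```bash
python3 -c "
from bench import ctrl
print(ctrl.hand_in())"
```

```text
the job is handed in; nothing more can be done
None
```

The chest rocked when first pressed; the wedge is now snug under the short foot and the corner stays level under a held 16 N press, with the chest slid only about 2 mm and the job handed in at about 23.5 s.

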